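# Start up the frying hob at the stall

### The job

Start up the frying hob with a fingertip, pressing the raised end of each rocker switch (the end towards the hotplates) lightly until it flips over: first the mains (the big rocker), then the extractor fan (the middle small rocker, in line with the grille), then the hotplate under the open wok (the small rocker on the wok's side). Leave the hotplate under the lidded pot switched off, and do not turn the thermostat dials, shift or lift the cookware, or disturb anything else on the counter.

Things in the scene. Friction and masses are not known exactly. Their poses are not given: they have to be found in the camera images.
- hob: fixed twin electric hob of stainless steel, 400 mm deep (x), 560 wide (y), 85 high. Origin: centre of the underside, on the counter; x points away from the cook (who stands where the robot is), y to the cook's left. Slotted grille (250 x 50 mm) along the middle. The front 100 mm is the control panel, sloping down to the cook by 7 degrees (73 mm high at its front edge). Its dials are black; its rockers dark grey, in 2 mm high bezels.
- mains (a joint): mains rocker, the only big one (60 x 40 mm), at the left end of the panel, hob y +235 mm. Axle along hob y, at hob x -163 mm, 85 mm up. 0 = off (end towards the hotplates raised), 0.3 rad = on (that end down). Pressed down there with 2 to 6 N it trips at half travel, snaps over and stays; pressed further it is springy, about 2.5 N/mm for 3 mm, then stops hard.
- fan (a joint): extractor fan rocker, the small one (44 x 26 mm) in the middle of the panel, in line with the grille, hob y 0. Axle along hob y, at hob x -163 mm, 85 mm up. 0 = off (end towards the hotplates raised), 0.34 rad = on (that end down). Pressed down there with 2 to 6 N it trips at half travel, snaps over and stays; pressed further it is springy, about 2.5 N/mm for 3 mm, then stops hard.
- left_plate (a joint): rocker of the left hotplate, small (44 x 26 mm), between left dial and fan rocker, hob y +110 mm. Axle along hob y, at hob x -163 mm, 85 mm up. 0 = off (end towards the hotplates raised), 0.34 rad = on (that end down). Pressed down there with 2 to 6 N it trips at half travel, snaps over and stays; pressed further it is springy, about 2.5 N/mm for 3 mm, then stops hard.
- right_plate (a joint): rocker of the right hotplate, small (44 x 26 mm), between fan rocker and right dial, hob y -110 mm. Axle along hob y, at hob x -163 mm, 85 mm up. 0 = off (end towards the hotplates raised), 0.34 rad = on (that end down). Pressed down there with 2 to 6 N it trips at half travel, snaps over and stays; pressed further it is springy, about 2.5 N/mm for 3 mm, then stops hard.
- mains_press (a point): the spot to press on the mains rocker: on its top face and centre line, 4 mm in from the end towards the hotplates; moves with the rocker. Off: 14 mm proud of the panel, the face rising to that end by 20 degrees, so its edge is the highest point, 1.5 mm above the spot. On: the spot is 7.6 mm lower and the face nearly level.
- fan_press (a point): the spot to press on the fan rocker: on its top face and centre line, 4 mm in from the end towards the hotplates; moves with the rocker. Off: 12 mm proud of the panel, the face rising to that end by 21 degrees, so its edge is the highest point, 1.5 mm above the spot. On: the spot is 6 mm lower and the face nearly level.
- left_plate_press (a point): the spot to press on the left hotplate rocker: on its top face and centre line, 4 mm in from the end towards the hotplates; moves with the rocker. Off: 12 mm proud of the panel, the face rising to that end by 21 degrees, so its edge is the highest point, 1.5 mm above the spot. On: the spot is 6 mm lower and the face nearly level.
- right_plate_press (a point): the spot to press on the right hotplate rocker: on its top face and centre line, 4 mm in from the end towards the hotplates; moves with the rocker. Off: 12 mm proud of the panel, the face rising to that end by 21 degrees, so its edge is the highest point, 1.5 mm above the spot. On: the spot is 6 mm lower and the face nearly level.
- left_plate_top (a point): centre of the upper face of the left hotplate, a black disc 180 mm across; 93 mm above the counter, at hob x +55, y +145 mm.
- right_plate_top (a point): the same on the right hotplate, at hob x +55, y -145 mm.
- left_dial_mark (a point): tip of the white mark on the left thermostat dial (black, 40 mm across, 18 mm high), 15 mm off its axis on its top; the dial stays as set. Dial axis at hob x -158, y +170 mm.
- right_dial_mark (a point): the same on the right thermostat dial; axis at hob y -170 mm.
- wok: open dark steel wok, 230 mm across the rim, 56 mm high, with two ear handles (270 mm over them) and a half-moon draining rack on the rim; stands loose on the left or the right hotplate. Origin: centre of its underside.
- pot: stainless pot with its lid on, 160 mm across, 110 mm high to the top of the black lid knob, two ear handles; stands loose on the other hotplate. Origin: centre of its underside.
- flask: loose steel vacuum flask, 68 mm across, 208 mm high, standing on the counter left of the hob. Origin: centre of its underside.
- shaker: loose aluminium flour shaker with a handle, 68 mm across, 105 mm high, standing on the counter right of the hob. Origin: centre of its underside.

How it is judged:
By the outcome, as a careful person would: the job done as asked, in the order asked, and still so for the second after the job is handed in, with the robot touching nothing.
It also fails if it takes over 45 s, if anything falls off the work surface, if the arm or the gripper's body presses on something with over 40 N, if the wrist force passes 120 N, or if a joint passes its speed limit or range.

### The arm

A 6-joint arm with a two-finger parallel gripper is mounted at the origin on the work surface. World frame = base frame: x ahead of the robot, y to its left, z up, the work surface at z = 0. Lengths are in mm, angles in degrees, forces in N, time in s.
With the tool pointing down it reaches from about 300 to 850 mm from the base axis. Payload 4.2 kg.
Tool frame: the origin (TCP) lies between the finger pads; the fingertips stand 19 mm ahead of it and the grasp point (between the pads) is the TCP; x points along the fingers, y is the direction in which the jaws open and shut, and the axes are right-handed (so a half turn about x gives the same grasp; the last joint's range is limited). The gripper opens to 91 mm and grips with 3 to 60 N. Pads are 32 mm wide; open, the fingers measure 118 mm over their backs; the gripper's body (76 mm by 178 mm) begins 60 mm behind the grasp point.
Start: joints at [-75.745, 18.312, 89.639, -0, 72.044, -1.146], TCP at [152.708, -554.366, 232.976] pointing down, gripper open.
Joint ranges: [-177.97, 177.97], [-48.28, 115.42], [12.27, 149.76], [-77.06, 257.06], [2.81, 150.46], [-146.56, 146.56]. Speed limits (degrees/s): [147.25, 147.25, 180, 180, 180, 180].

### API

Orientations are given as a 3x3 rotation matrix whose columns are the frame's x, y, z axes.
In Python, from plant import * gives the robot as it stands. The module is installed in compiled form; this text tells all that it offers.
- The arm moves only by the tool move_arm, never from a script. Its argument "rows" is one flat list of numbers, 4 for each row, row after row: the shift along the tool's x, y, z in mm, then the turn about the tool's x in degrees. A call has 1 to 5 rows; each row shifts and turns the commanded pose from where the row before left it, along the tool's axes as they then stand; what a row does not reach is not made up. A row lasts 1/10 s, in which the tool goes at most 50 mm and 8.59 degrees, less where a joint would pass 70% of its speed; a pose out of reach is approached as far as the arm can. A call is refused whole if a number of a shift passes 50 or a number of a turn 8.59, either way. A call with a gripper value outside its range is refused whole. "fingers" is the opening, from 0 (shut) to 1 (fully open), set as the call begins (left out, the last holds). The fingers move at their own pace and stop on an object; "force" is the grip in N (left out, the last holds). Time passes only in rows, so rows that do not move let the fingers close. It gives the time, the measured TCP pose, the force and the opening at its end, in the units of the state.
- sense(): the state, without advancing time (a new reading comes with each control period).
- capture(name): name is "side" or "top"; returns a dict with "color" (420x560x3 uint8, blue, green, red), "z_map" (420x560 float32, mm along the optical axis (not along the pixel's ray), 0 where there is no reading), "intrinsics" (3x3 intrinsics, pixels), "k1" (the pictures are not rectified: a ray, as slopes to the right and down, at radius r is drawn at 1 + k1 r^2 times it, then the intrinsics apply), "origin" and "attitude" of the camera in the world. Camera axes: x right, y up, looking along -z (the intrinsics and any distortion apply to the point x, -y, -z); pixel columns grow to the right and rows downward; lengths in mm; the calibration is good to about 2 mm. A picture is of the moment at which its call begins.
- hand_in(): hands the job in, once; it reports no verdict.
The state is a dict: "time_s": time; "joint_pos": joint angles; "joint_velocities": joint speeds; "tau": joint torques, N m; "tcp_pos": TCP position; "tool_rot": TCP orientation; "contact_force": force on the tool from outside, world axes, zero at the start; "wrist_torque": the same for the moment, N m; "finger_gap": finger opening in mm.
Only numpy, scipy, OpenCV 4.12 (cv2) and the standard library are available. Lean on these libraries where they do the work, as an engineer would, in place of code of your own. Each camera call takes 0.05 s, during which the arm holds its last target. There are 200 camera calls.

## Working session

There is one attempt and no reset: what is moved stays moved. The work goes in short steps, Python scripts to look and compute and a tool call to move; the robot and the scene stay as the last step left them, time stands still between calls to the robot, and variables do not carry over. Pictures are saved under pics/ and viewed, about 8 in all and at most 12, crops included, and the job is handed in when it is done.

Besides the shell and the picture viewer there is one more tool, called after "Request:" by a JSON object that holds its "fn" and its "kwargs", one argument or row to a line. move_arm: Moves the arm, as the interface text tells. Its arguments: {"type":"object","properties":{"rows":{"type":"array","items":{"type":"number"}},"fingers":{"type":"number"},"force":{"type":"number"}},"required":["rows"]}

```bash
mkdir -p pics
cat > h.py <<'E'
from plant import *
import numpy as np, cv2
def snap(n,f):
    c=capture(n); cv2.imwrite(f'pics/{f}.png',c['color']); np.savez(f'{f}.npz',**{k:np.array(v) for k,v in c.items()}); return c
def rays(c,px):
    K=np.array(c['intrinsics'],float);k=float(c['k1'])
    d=(np.atleast_2d(px)-K[:2,2])/[K[0,0],K[1,1]]
    u=d.copy()
    for _ in range(20): u=d/(1+k*(u**2).sum(1,keepdims=True))
    return np.array(c['origin'],float),np.c_[u[:,0],-u[:,1],-np.ones(len(u))]@np.array(c['attitude'],float).T
def plane(c,px,z):
    o,r=rays(c,px); return o+r*((z-o[2])/r[:,2:])
def cloud(c,px):
    px=np.atleast_2d(px);o,r=rays(c,px);z=c['z_map'][px[:,1].astype(int),px[:,0].astype(int)]
    return o+r*z[:,None]
def full(c):
    v,u=np.mgrid[:420,:560];return cloud(c,np.c_[u.ravel(),v.ravel()]).reshape(420,560,3)
E
python3 - <<'E'
from h import *
for n in('top','side'):
    c=snap(n,n+'0');print(n,c['origin'],c['attitude'],c['intrinsics'],c['k1'],(c['z_map']>0).mean())
s=sense();print(s['time_s'],s['tcp_pos'],s['tool_rot'],s['contact_force'])
E
```

```text
top [ 377.93406917   11.09848111 1437.82909981] [[-0.02251364  0.99149292 -0.12819875]
 [-0.99971426 -0.02129672  0.01085552]
 [ 0.00803296  0.12840651  0.99168908]] [[411.42839987   0.         273.40683823]
 [  0.         411.42839987 206.32672311]
 [  0.           0.           1.        ]] -0.052269099931509765 0.9959183673469387
side [-236.53706098 1126.81416059 1010.83826343] [[-0.82001694  0.32080371 -0.47398016]
 [-0.57228148 -0.44781797  0.68698834]
 [ 0.00813157  0.83459214  0.55080834]] [[518.33565336   0.         276.25842505]
 [  0.         518.33565336 207.99369253]
 [  0.           0.           1.        ]] -0.13403921913055475 0.9939285714285714
0.1 [ 152.61021851 -553.95082359  232.22017491] [[-3.98387891e-04  2.65586282e-01 -9.64087013e-01]
 [ 1.50300670e-03 -9.64085841e-01 -2.65586580e-01]
 [-9.99998791e-01 -1.55483572e-03 -1.50978359e-05]] [ 0.35540469  0.53451254 -0.53764773]
```

View pics/top0.png

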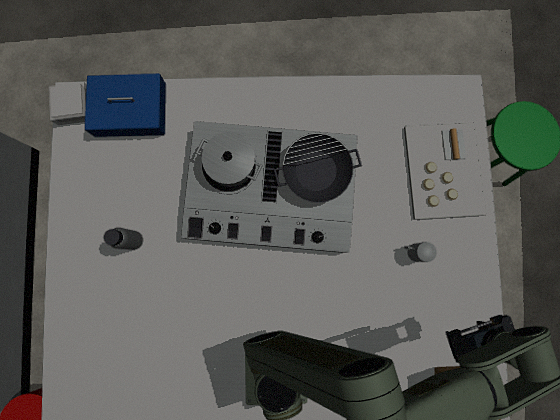

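View pics/side0.png

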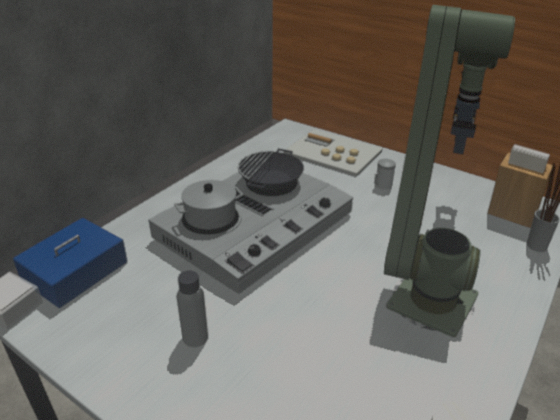

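The top view shows the mains at about (195,227), the dials at (215,228) and (317,237), and the small rockers at (233,230), (266,234) and (300,237). The wok is on the right plate, so the last switch is right_plate. Next I'll measure the hob pose.

Run:
```python
from h import *
for n in('top','side'):
    c=dict(np.load(n+'0.npz')); P=full(c); g=c['color'].max(2)
    for nm,b in (('hi',90),):
        v=P[...,2]
        m=((g<62)&(v>70)&(v<125)).astype(np.uint8)
        N,l,st,ce=cv2.connectedComponentsWithStats(m)
        for i in range(1,N):
            if 20<st[i,4]<900:
                q=P[l==i]; print(n,ce[i].round(1),st[i],plane(c,ce[i:i+1],90)[0].round(1),np.median(q,0).round(1))
    # hob top surface points
    m=(P[...,2]>60)&(P[...,2]<97)&(P[...,0]>250)&(P[...,0]<900)
    print(n,'median heights counter',np.median(P[...,2][abs(P[...,2])<15]))
    k=cv2.morphologyEx(m.astype(np.uint8),cv2.MORPH_CLOSE,np.ones((7,7)))
    cs,_=cv2.findContours(k,0,2);cc=max(cs,key=cv2.contourArea)
    print(cv2.minAreaRect(P[...,:2][k>0].astype(np.float32)) , cv2.approxPolyDP(cc,8,True)[:,0].tolist())
t=cv2.imread('pics/top0.png')[195:265,170:365]; s=cv2.imread('pics/side0.png')[185:285,215:365]
a=cv2.resize(t,(780,280),interpolation=2); b=cv2.resize(s,(450,300),interpolation=2)
o=np.zeros((580,780,3),np.uint8);o[:280]=a;o[280:,:450]=b;cv2.imwrite('pics/z0.png',cv2.convertScaleAbs(o,alpha=1.6))
```

```text
top [132.7 120.7] [ 85  75  77  57 265] [857.4 470.2  90. ] [831.9 465.2  81.8]
top [120.7 100.9] [107  99  28   5  78] [929.5 514.2  90. ] [927.2 507.5  92.5]
top [310.4 145. ] [293 140  36  11 118] [ 758.3 -133.4   90. ] [ 752.1 -131.1  115.9]
top [193.2 158.1] [190 152   7  13  25] [721.2 261.8  90. ] [721.  263.6  85.4]
top [198.2 159.1] [195 155   7   9  21] [717.4 245.   90. ] [719.4 247.2  84.6]
top [224.9 183.7] [202 165  49  27 331] [631.4 156.1  90. ] [625.4 158.4  93.2]
top [252.8 170.9] [250 165   6  12  35] [672.8  62.6  90. ] [668.6  61.7  94.6]
top [202.6 183.4] [199 178   9  11  26] [634.2 230.2  90. ] [636.8 230.2  85.5]
top [285. 190.] [280 187  11   7  24] [606.  -43.4  90. ] [606.8 -43.5  85.1]
top [195.1 226.9] [188 217  16  23 280] [489.6 255.1  90. ] [489.7 255.8  84.7]
top [214.4 227.8] [207 222  14  13 118] [485.1 191.7  90. ] [484.3 191.1  91.7]
top [232.3 230.1] [227 223  11  16 151] [476.4 132.9  90. ] [477.1 133.4  84.1]
top [265.6 233.2] [260 226  12  16 149] [463.8  24.1  90. ] [464.8  23.1  83.2]
top [131.9 239.9] [125 229  13  21 111] [451.2 463.   90
[... 1451 characters left out ...]
 142.6  90. ] [485.  140.7  86.9]
side [117.7 246.4] [113 243  10   8  33] [816.1 415.4  90. ] [830.4 404.6  77.1]
side [254.2 250.7] [248 245  12  11  91] [480.  197.7  90. ] [478.7 200.6  91.2]
side [ 84.2 268.2] [ 54 249  60  40 209] [815.9 538.4  90. ] [830.4 526.9  77.6]
side [233.1 264. ] [227 259  17  12  39] [491.6 279.4  90. ] [500.1 274.7  83.9]
side [432.8 286.2] [385 270  87  30 798] [-0.6 45.8 90. ] [ -7.7  59.3 101.8]
side median heights counter 1.0717672041338346
((545.7378540039062, -409.6280517578125), (1072.7587890625, 3277.1376953125), 8.857110977172852) [[353, 197], [303, 173], [237, 173], [222, 181], [236, 188], [226, 225], [193, 227], [182, 202], [149, 225], [239, 281]]
```

View pics/z0.png

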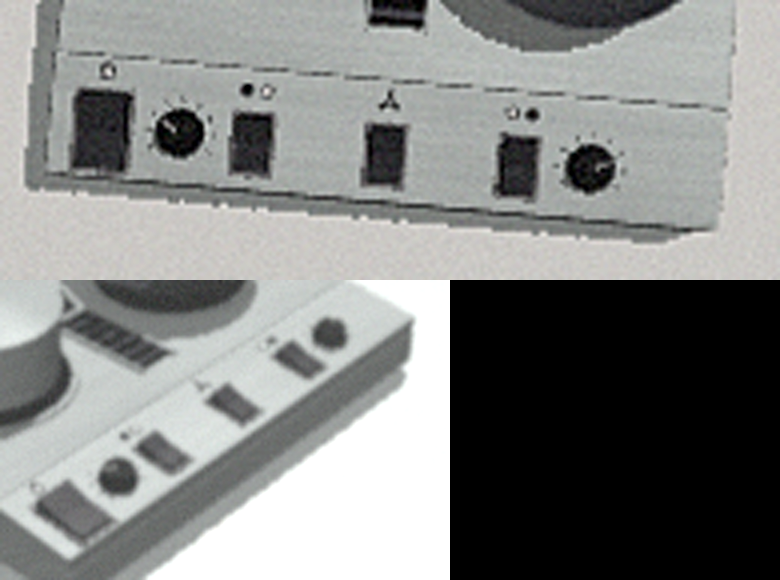

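```bash
cat >> h.py <<'E'
def fit(A,B):
    a=A-A.mean(0);b=B-B.mean(0);th=np.arctan2((a[:,0]*b[:,1]-a[:,1]*b[:,0]).sum(),(a*b).sum())
    R=np.array([[np.cos(th),-np.sin(th)],[np.sin(th),np.cos(th)]]);t=B.mean(0)-R@A.mean(0);return th,R,t,B-(A@R.T+t)
E
python3 - <<'E'
from h import *
H=np.array([[-163,235],[-158,170],[-163,110],[-163,0],[-163,-110],[-158,-170]],float)
z=[86,92,86,86,86,92]
px={'top':[[195.1,226.9],[214.4,227.8],[232.3,230.1],[265.6,233.2],[298.9,236.1],[316.7,236.8]]}
# side: dark blob centres with wider threshold near predicted spots
c=dict(np.load('side0.npz'));g=c['color'].max(2).astype(np.uint8)
s0=np.array([[238,267],[254,250.7],[269,243.5],[293,227],[315,211],[324.5,202.7]]);out=[]
for p in s0:
    x,y=p.astype(int);w=g[y-14:y+15,x-14:x+15]; t,_=cv2.threshold(w,0,255,cv2.THRESH_OTSU+cv2.THRESH_BINARY)
    N,l,st,ce=cv2.connectedComponentsWithStats((w<min(t,85)).astype(np.uint8)); k=l[12:17,12:17];k=np.bincount(k[k>0]).argmax()
    out.append(ce[k]+[x-14,y-14]);print(t,st[k],out[-1])
px['side']=out
for n in px:
    c=dict(np.load(n+'0.npz')); B=np.array([plane(c,[p],zz)[0,:2] for p,zz in zip(px[n],z)])
    th,R,t,r=fit(H,B); print(n,np.degrees(th),t,'\n',r.round(1))
    for nm,q in dict(mains=(-138.6,235),fan=(-146.2,0),right=(-146.2,-110)).items(): print(nm,(R@q+t).round(1))
    if n=='top':
        P=full(c)
        for q in [(-125,-60),(-125,60),(-105,100),(-185,60),(-185,-60),(180,-60),(180,60)]:
            w=R@q+t; d=np.hypot(P[...,0]-w[0],P[...,1]-w[1]);print(q,np.median(P[...,2][d<6]).round(1), (73+.1228*(q[0]+200)) if q[0]<-100 else 85)
E
```

```text
99.0 [  0   0  29  29 514] [238.58365759 269.00972763]
97.0 [  8   8  13  13 128] [254.015625 250.453125]
100.0 [  5   7  18  13 127] [268.50393701 242.43307087]
102.0 [  5   7  17  13 114] [292.22807018 226.21929825]
96.0 [  5   9  17  12 106] [313.96226415 211.5       ]
96.0 [ 9 10 12 10 96] [324.44791667 202.59375   ]
top -6.397655499524661 [625.41067371   5.74613317] 
 [[ 0.3 -1.8]
 [-2.2 -1. ]
 [ 1.1 -0. ]
 [ 0.8  0. ]
 [ 1.1  0.2]
 [-1.1  2.6]]
mains [513.9 254.7]
fan [480.1  22. ]
right [467.9 -87.3]
(-125, -60) 82.3 82.21000000000001
(-125, 60) 81.8 82.21000000000001
(-105, 100) 84.3 84.666
(-185, 60) 75.1 74.842
(-185, -60) 74.9 74.842
(180, -60) 84.0 85
(180, 60) 84.9 85
side -4.6048370602452104 [620.25189582  19.75375326] 
 [[-7.5 16.7]
 [ 3.2 -2.9]
 [ 5.9 -4.9]
 [ 3.3 -4.6]
 [ 0.2 -3.6]
 [-5.  -0.6]]
mains [501.  265.1]
fan [474.5  31.5]
right [465.7 -78.2]
```

Request:
{"fn": "move_arm", "kwargs": {
  "rows": [0,0,0,7.3,0,0,0,7.3,0,0,0,7.2,0,-45,-14,0,0,-45,-14,0],
  "fingers": 0,
  "force": 20
}}

```text
time_s: 0.6
tcp_pos: [190.6, -467.3, 232.0]
tool_rot: [[-0.0, -0.114, -0.994], [0.001, -0.994, 0.114], [-1.0, -0.001, 0.0]]
contact_force: [-0.1, 0.6, 1.1]
finger_gap: 54.4
```

Request:
{"fn": "move_arm", "kwargs": {
  "rows": [0,-45,-14,0,0,-45,-14,0,0,-45,-14,0,0,-45,-14,0,0,-45,-14,0]
}}

```text
time_s: 1.1
tcp_pos: [285.3, -250.4, 232.8]
tool_rot: [[0.0, -0.112, -0.994], [0.0, -0.994, 0.112], [-1.0, -0.0, -0.0]]
contact_force: [0.3, 0.3, 1.1]
finger_gap: 13.9
```

```bash
cat >> h.py <<'E'
def to(x,y,zt):
    s=sense();R=np.array(s['tool_rot']);d=R.T@(np.array([x,y,zt+19])-np.array(s['tcp_pos']))
    print('t',s['time_s'],'tcp',np.round(s['tcp_pos'],1),'F',np.round(s['contact_force'],1),'gap',s['finger_gap'],'yaw',np.degrees(np.arctan2(R[1,1],R[0,1])).round(2),'need',d.round(1))
E
python3 - <<'E'
from h import *
to(514.5,254.7,140)
H=np.array([[-158,170],[-163,110],[-163,0],[-163,-110],[-158,-170]],float)
z=[91,86,86,86,91];px=[[254,250.45],[268.5,242.4],[292.2,226.2],[314,211.5],[324.45,202.6]]
c=dict(np.load('side0.npz'));B=np.array([plane(c,[p],zz)[0,:2] for p,zz in zip(px,z)])
th,R,t,r=fit(H,B); print(np.degrees(th),t,'\n',r.round(1))
for nm,q in dict(mains=(-138.6,235),fan=(-146.2,0),right=(-146.2,-110)).items(): print(nm,(R@q+t).round(1))
E
```

```text
t 1.1 tcp [ 285.3 -250.4  232.8] F [0.3 0.3 1.1] gap 13.884769572482572 yaw -96.45 need [  73.9 -527.6 -171. ]
-6.069041654752653 [621.70888183  11.80865414] 
 [[-2.2  0.4]
 [ 1.4 -1. ]
 [ 1.6 -0.9]
 [ 1.  -0.2]
 [-1.8  1.6]]
mains [508.7 260.1]
fan [476.3  27.3]
right [464.7 -82.1]
```

Request:
{"fn": "move_arm", "kwargs": {
  "rows": [0,-47,-15,0,0,-47,-15,0,0,-47,-15,0,0,-47,-15,0,0,-47,-15,0]
}}

```text
time_s: 1.6
tcp_pos: [386.1, -25.1, 233.0]
tool_rot: [[0.0, -0.111, -0.994], [-0.0, -0.994, 0.111], [-1.0, 0.0, -0.0]]
contact_force: [0.7, -0.7, 0.3]
finger_gap: 0.8
```

Request:
{"fn": "move_arm", "kwargs": {
  "rows": [0,-47,-15,0,0,-47,-15,0,0,-47,-15,0,0,-47,-15,0,0,-47,-15,0]
}}

```text
time_s: 2.1
tcp_pos: [486.9, 200.2, 232.6]
tool_rot: [[-0.0, -0.111, -0.994], [-0.001, -0.994, 0.111], [-1.0, 0.001, 0.0]]
contact_force: [0.6, -0.8, -0.6]
finger_gap: 0.3
```

Run:
```python
from h import *
to(511,257,125)
```

```text
t 2.1 tcp [486.9 200.2 232.6] F [ 0.6 -0.8 -0.6] gap 0.3180426307250059 yaw -96.36 need [ 88.5 -59.2 -17.7]
```

Request:
{"fn": "move_arm", "kwargs": {
  "rows": [30,-25,-7,0,30,-20,-6,0,26,-10,-3,0,0,0,0,0,0,0,0,0]
}}

```text
time_s: 2.6
tcp_pos: [508.4, 250.7, 146.8]
tool_rot: [[-0.001, -0.111, -0.994], [-0.001, -0.994, 0.111], [-1.0, 0.001, 0.001]]
contact_force: [0.5, 0.4, 0.3]
finger_gap: 0.5
```

Run:
```python
from h import *
to(511,257,125)
def crop(n,f,tip):
    c=snap(n,f); K=c['intrinsics'];A=np.array(c['attitude']);o=np.array(c['origin'])
    q=A.T@(np.array(tip)-o);u=np.array([q[0]/-q[2],-q[1]/-q[2]]);u*=1+c['k1']*(u@u);p=u*K[0,0]+K[:2,2];print(n,p.round(1))
    x,y=p.astype(int);w=cv2.resize(c['color'][y-45:y+45,x-45:x+45],(400,400),interpolation=2);return w
s=sense();tip=np.array(s['tcp_pos'])-[0,0,19]
cv2.imwrite('pics/z1.png',cv2.convertScaleAbs(np.hstack([crop('top','top1',tip),crop('side','side1',tip)]),alpha=1.8))
```

```text
t 2.6 tcp [508.4 250.7 146.8] F [0.5 0.4 0.3] gap 0.4714093685432399 yaw -96.39 need [ 2.8 -6.6 -1.8]
top [194.3 220.1]
side [234.4 245.9]
```

View pics/z1.png

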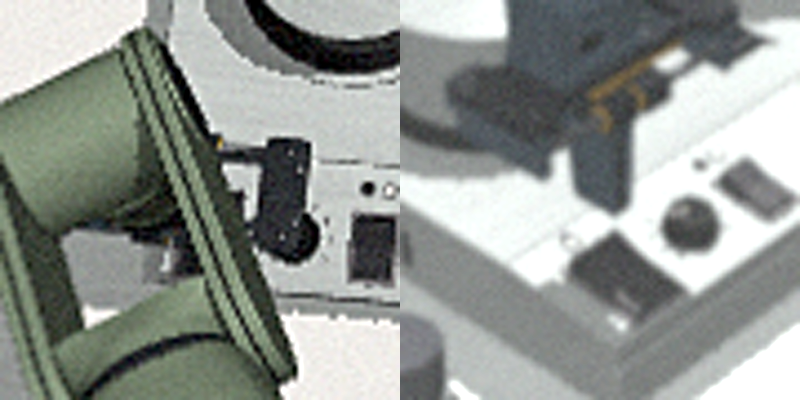

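Run:
```python
from h import *
s=sense();R=np.array(s['tool_rot']);c=dict(np.load('side1.npz'));t=dict(np.load('top0.npz'))
K=c['intrinsics'];o=c['origin']
for sy in(-13.5,13.5):
  for sz in(-16,16):
    w=np.array(s['tcp_pos'])+R@[19,sy,sz];q=c['attitude'].T@(w-o);u=np.array([q[0],-q[1]])/-q[2];u*=1+c['k1']*(u@u)
    p=u*K[0,0]+K[:2,2];print(sy,sz,p.round(1),((p-[189,200])*4.444+[400,0]).round(0))
print('side mains edge',plane(c,[[232.7,256]],95.3),'top',plane(t,[[196.3,217.5]],95.3))
print('top fan',plane(t,[[266.75,225.75]],92.9),'right',plane(t,[[300,229]],92.9))
x=c['color'][205:283,225:329]
y=cv2.resize(x,(780,585),interpolation=cv2.INTER_CUBIC);cv2.imwrite('pics/z2.png',cv2.convertScaleAbs(y,alpha=1.6))
```

```text
-13.5 -16 [226.6 245.2] [567. 201.]
-13.5 16 [234.7 249.9] [603. 222.]
13.5 -16 [233.5 240.8] [598. 181.]
13.5 16 [241.6 245.5] [634. 202.]
side mains edge [[510.59433702 257.45013082  95.3       ]] top [[519.97244419 250.10242587  95.3       ]]
top fan [[488.1143325   19.62634059  92.9       ]] right [[475.05001023 -89.03680219  92.9       ]]
```

View pics/z2.png

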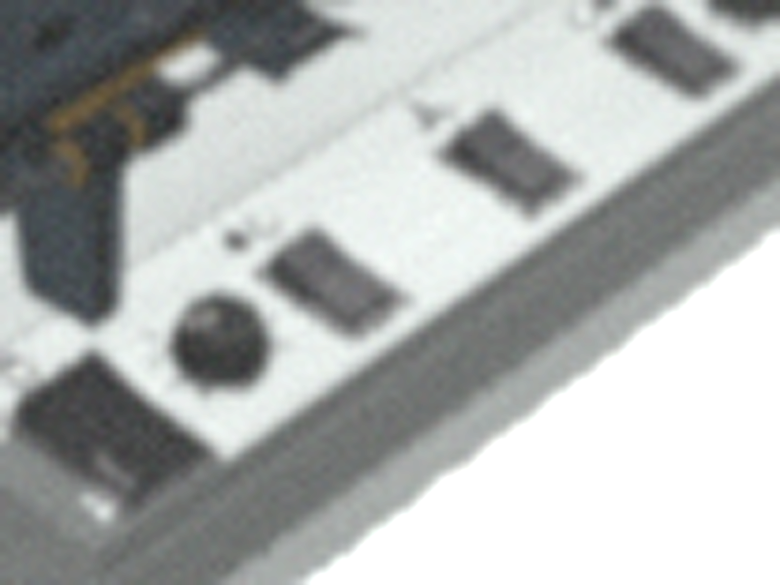

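Request:
{"fn": "move_arm", "kwargs": {
  "rows": [12,-2,-2,0,12,-2,-1,0,0,0,0,0]
}}

```text
time_s: 3.0
tcp_pos: [511.1, 254.0, 121.2]
tool_rot: [[-0.003, -0.112, -0.994], [-0.001, -0.994, 0.112], [-1.0, 0.002, 0.003]]
contact_force: [0.6, 0.2, -0.8]
finger_gap: 0.8
```

Run:
```python
from h import *
to(512,254,95)
x=snap('side','side2')['color'][205:283,205:309]
cv2.imwrite('pics/z3.png',cv2.convertScaleAbs(cv2.resize(x,(780,585),interpolation=cv2.INTER_CUBIC),alpha=1.6))
```

```text
t 3.0 tcp [511.1 254.  121.2] F [ 0.6  0.2 -0.8] gap 0.7675548040503191 yaw -96.42 need [ 7.2 -0.1 -0.9]
```

View pics/z3.png

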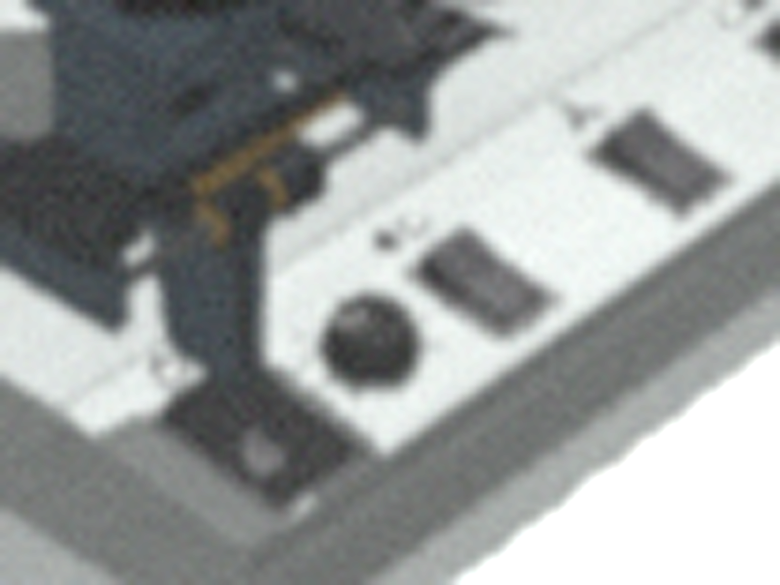

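Request:
{"fn": "move_arm", "kwargs": {
  "rows": [2,-3,3,0,2,0,0,0,2,0,0,0,0,0,0,0]
}}

```text
time_s: 3.45
tcp_pos: [509.3, 257.9, 116.7]
tool_rot: [[-0.0, -0.111, -0.994], [-0.0, -0.994, 0.111], [-1.0, 0.0, 0.0]]
contact_force: [-0.4, 0.8, -0.0]
finger_gap: 0.5
```

Request:
{"fn": "move_arm", "kwargs": {
  "rows": [1.5,0,0,0,1.5,0,0,0,0,0,0,0]
}}

```text
time_s: 3.75
tcp_pos: [509.9, 258.0, 114.1]
tool_rot: [[0.001, -0.111, -0.994], [0.0, -0.994, 0.111], [-1.0, -0.0, -0.001]]
contact_force: [0.6, -0.1, 1.7]
finger_gap: 0.5
```

Request:
{"fn": "move_arm", "kwargs": {
  "rows": [1.5,0,0,0,0,0,0,0]
}}

```text
time_s: 3.95
tcp_pos: [510.1, 258.0, 112.8]
tool_rot: [[0.002, -0.111, -0.994], [0.0, -0.994, 0.111], [-1.0, -0.0, -0.002]]
contact_force: [1.0, -0.6, 2.5]
finger_gap: 0.6
```

Request:
{"fn": "move_arm", "kwargs": {
  "rows": [1.5,0,0,0,0,0,0,0]
}}

```text
time_s: 4.15
tcp_pos: [509.1, 257.9, 110.6]
tool_rot: [[-0.001, -0.112, -0.994], [-0.0, -0.994, 0.112], [-1.0, 0.0, 0.001]]
contact_force: [-0.2, -0.3, 0.3]
finger_gap: 0.7
```

Request:
{"fn": "move_arm", "kwargs": {
  "rows": [1.5,0,0,0,0,0,0,0]
}}

```text
time_s: 4.35
tcp_pos: [508.6, 257.7, 108.7]
tool_rot: [[-0.002, -0.111, -0.994], [-0.001, -0.994, 0.111], [-1.0, 0.001, 0.002]]
contact_force: [0.6, 0.2, -0.9]
finger_gap: 0.8
```

Request:
{"fn": "move_arm", "kwargs": {
  "rows": [1.5,0,0,0,0,0,0,0]
}}

```text
time_s: 4.55
tcp_pos: [509.1, 257.8, 107.5]
tool_rot: [[-0.001, -0.111, -0.994], [-0.0, -0.994, 0.111], [-1.0, 0.001, 0.001]]
contact_force: [-0.9, -0.1, -1.1]
finger_gap: 0.2
```

Request:
{"fn": "move_arm", "kwargs": {
  "rows": [-27,0,0,0,0,40,2,0,0,49,2,0,0,49,2,0,0,49,0,0]
}}

```text
time_s: 5.05
tcp_pos: [481.9, 71.3, 135.0]
tool_rot: [[0.0, -0.11, -0.994], [-0.0, -0.994, 0.11], [-1.0, 0.0, -0.0]]
contact_force: [0.2, -0.2, 0.4]
finger_gap: 0.7
```

Request:
{"fn": "move_arm", "kwargs": {
  "rows": [0,40,0,0,8,8,0,0,4,0,0,0,0,0,0,0]
}}

```text
time_s: 5.45
tcp_pos: [477.0, 25.8, 122.2]
tool_rot: [[-0.001, -0.111, -0.994], [0.0, -0.994, 0.111], [-1.0, -0.0, 0.001]]
contact_force: [0.6, -0.3, -0.7]
finger_gap: 0.6
```

Run:
```python
from h import *
to(480,22,100)
x=snap('side','side3')['color'][195:285,215:335]
cv2.imwrite('pics/z4.png',cv2.convertScaleAbs(cv2.resize(x,(780,585),interpolation=cv2.INTER_CUBIC),alpha=1.6))
```

```text
t 5.45 tcp [477.   25.8 122.2] F [ 0.6 -0.3 -0.7] gap 0.5925329203513161 yaw -96.39 need [ 3.2  3.4 -3.4]
```

View pics/z4.png

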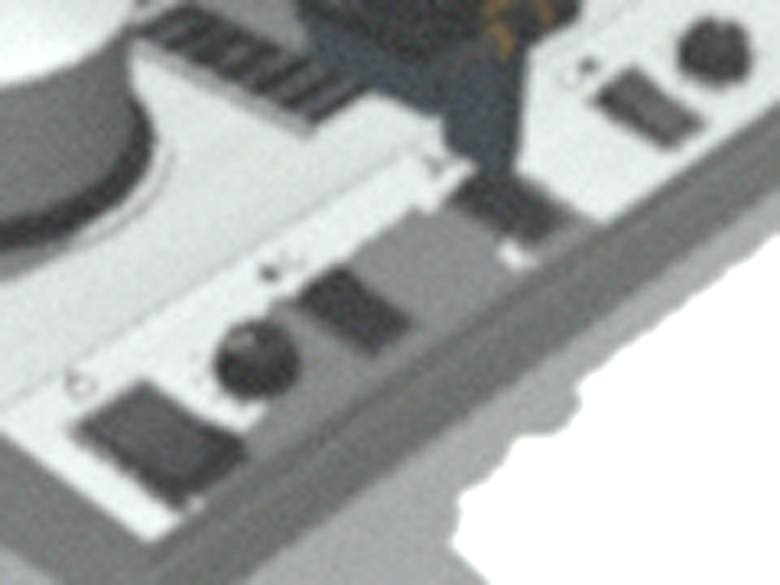

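Request:
{"fn": "move_arm", "kwargs": {
  "rows": [3,0,2,0,3,0,0,0,2,0,0,0,0,0,0,0]
}}

```text
time_s: 5.9
tcp_pos: [475.1, 25.7, 114.6]
tool_rot: [[-0.001, -0.111, -0.994], [-0.0, -0.994, 0.111], [-1.0, 0.0, 0.001]]
contact_force: [-0.3, 0.1, -0.0]
finger_gap: 0.5
```

Request:
{"fn": "move_arm", "kwargs": {
  "rows": [1.5,0,0,0,1,0,0,0,0,0,0,0]
}}

```text
time_s: 6.2
tcp_pos: [475.5, 25.3, 112.5]
tool_rot: [[0.0, -0.112, -0.994], [0.0, -0.994, 0.112], [-1.0, -0.0, -0.0]]
contact_force: [0.2, -0.7, 0.2]
finger_gap: 0.5
```

Request:
{"fn": "move_arm", "kwargs": {
  "rows": [1.5,0,0,0,0,0,0,0]
}}

```text
time_s: 6.4
tcp_pos: [475.8, 25.3, 111.2]
tool_rot: [[0.001, -0.112, -0.994], [0.0, -0.994, 0.112], [-1.0, -0.0, -0.001]]
contact_force: [0.3, 0.2, 1.8]
finger_gap: 0.6
```

Request:
{"fn": "move_arm", "kwargs": {
  "rows": [1.5,0,0,0,0,0,0,0]
}}

```text
time_s: 6.6
tcp_pos: [475.7, 25.2, 109.5]
tool_rot: [[0.001, -0.111, -0.994], [-0.0, -0.994, 0.111], [-1.0, 0.0, -0.001]]
contact_force: [0.5, -0.7, 0.7]
finger_gap: 0.4
```

Request:
{"fn": "move_arm", "kwargs": {
  "rows": [1.3,0,0,0,0,0,0,0]
}}

```text
time_s: 6.8
tcp_pos: [474.5, 25.2, 107.6]
tool_rot: [[-0.002, -0.111, -0.994], [-0.0, -0.994, 0.111], [-1.0, 0.0, 0.002]]
contact_force: [-0.1, 0.6, 0.2]
finger_gap: 0.6
```

Request:
{"fn": "move_arm", "kwargs": {
  "rows": [1.2,0,0,0,0,0,0,0]
}}

```text
time_s: 7.0
tcp_pos: [474.8, 25.3, 106.5]
tool_rot: [[-0.001, -0.111, -0.994], [-0.0, -0.994, 0.111], [-1.0, 0.0, 0.001]]
contact_force: [0.2, 0.1, 0.2]
finger_gap: 0.4
```

Request:
{"fn": "move_arm", "kwargs": {
  "rows": [1,0,0,0,0,0,0,0]
}}

```text
time_s: 7.2
tcp_pos: [475.1, 25.3, 105.8]
tool_rot: [[-0.0, -0.111, -0.994], [-0.0, -0.994, 0.111], [-1.0, 0.0, 0.0]]
contact_force: [-0.2, 0.2, -0.3]
finger_gap: 0.4
```

Request:
{"fn": "move_arm", "kwargs": {
  "rows": [-22,0,0,0,0,30,0,0,0,45,0,0,0,35,0,0,0,0,0,0]
}}

```text
time_s: 7.7
tcp_pos: [462.8, -87.0, 128.0]
tool_rot: [[0.0, -0.116, -0.993], [-0.001, -0.993, 0.116], [-1.0, 0.001, -0.0]]
contact_force: [0.5, 0.9, 0.2]
finger_gap: 0.9
```

Run:
```python
from h import *
to(466,-85,100)
x=snap('side','side4')['color'][185:275,225:345]
cv2.imwrite('pics/z5.png',cv2.convertScaleAbs(cv2.resize(x,(780,585),interpolation=cv2.INTER_CUBIC),alpha=1.6))
```

```text
t 7.7 tcp [462.8 -87.  128. ] F [0.5 0.9 0.2] gap 0.9055416146636791 yaw -96.64 need [ 9.  -2.4 -3. ]
```

View pics/z5.png

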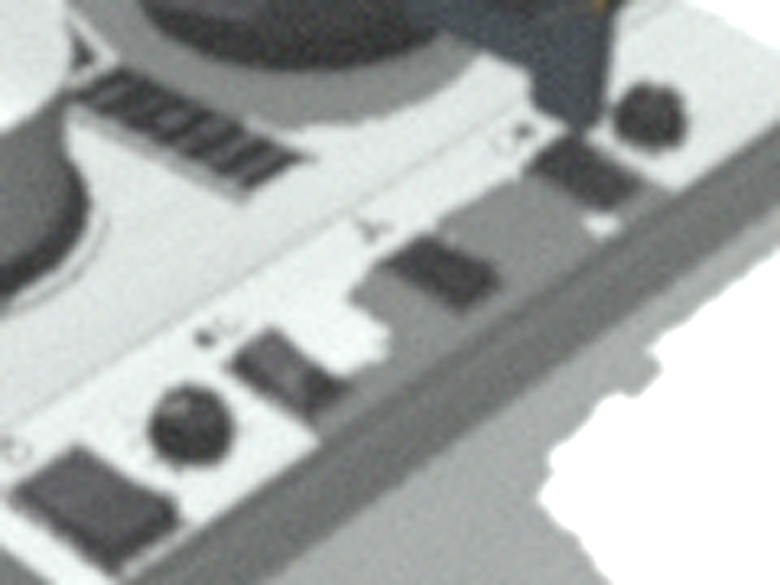

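Request:
{"fn": "move_arm", "kwargs": {
  "rows": [5,-3,-2,0,5,0,0,0,4,0,0,0,0,0,0,0]
}}

```text
time_s: 8.15
tcp_pos: [464.9, -80.3, 113.1]
tool_rot: [[-0.002, -0.11, -0.994], [0.0, -0.994, 0.11], [-1.0, -0.0, 0.002]]
contact_force: [-0.8, -0.1, 0.4]
finger_gap: 0.5
```

Request:
{"fn": "move_arm", "kwargs": {
  "rows": [1,0,0,0,1,0,0,0,0,0,0,0]
}}

```text
time_s: 8.45
tcp_pos: [465.6, -81.1, 112.1]
tool_rot: [[0.001, -0.111, -0.994], [0.0, -0.994, 0.111], [-1.0, -0.0, -0.0]]
contact_force: [0.0, 0.2, 1.6]
finger_gap: 0.5
```

Request:
{"fn": "move_arm", "kwargs": {
  "rows": [1,0,0,0,0.5,0,0,0,0,0,0,0]
}}

```text
time_s: 8.75
tcp_pos: [465.9, -81.3, 110.7]
tool_rot: [[0.001, -0.112, -0.994], [-0.0, -0.994, 0.112], [-1.0, -0.0, -0.001]]
contact_force: [0.5, 0.9, 1.4]
finger_gap: 0.2
```

Request:
{"fn": "move_arm", "kwargs": {
  "rows": [1,0,0,0,0.5,0,0,0,0,0,0,0]
}}

```text
time_s: 9.05
tcp_pos: [464.7, -81.4, 108.5]
tool_rot: [[-0.002, -0.111, -0.994], [-0.0, -0.994, 0.111], [-1.0, 0.001, 0.002]]
contact_force: [-0.1, -0.4, 0.0]
finger_gap: 0.2
```

Request:
{"fn": "move_arm", "kwargs": {
  "rows": [1,0,0,0,0.5,0,0,0,0,0,0,0]
}}

```text
time_s: 9.35
tcp_pos: [465.1, -81.3, 107.2]
tool_rot: [[-0.001, -0.111, -0.994], [-0.0, -0.994, 0.111], [-1.0, 0.0, 0.001]]
contact_force: [-0.1, 0.3, 0.3]
finger_gap: 0.3
```

Request:
{"fn": "move_arm", "kwargs": {
  "rows": [-30,0,0,0,-40,0,20,0,-20,20,40,0,0,30,38,0,0,40,25,0]
}}

```text
time_s: 9.85
tcp_pos: [330.9, -156.5, 198.1]
tool_rot: [[0.001, -0.108, -0.994], [-0.001, -0.994, 0.108], [-1.0, 0.0, -0.001]]
contact_force: [0.5, -1.6, 0.5]
finger_gap: 0.7
```

Request:
{"fn": "move_arm", "kwargs": {
  "rows": [0,45,10,0,0,45,10,0,0,45,10,0,0,20,0,0,0,0,0,0]
}}

```text
time_s: 10.35
tcp_pos: [285.5, -310.1, 197.4]
tool_rot: [[0.0, -0.115, -0.993], [-0.001, -0.993, 0.115], [-1.0, 0.001, -0.0]]
contact_force: [-0.7, 0.7, -0.9]
finger_gap: 0.7
```

Run:
```python
from h import *
to(466,-85,100)
a=snap('side','side5');b=snap('top','top5')
f=lambda c,y,x,h,w,s:cv2.convertScaleAbs(cv2.resize(c['color'][y:y+h,x:x+w],(w*s,h*s),interpolation=cv2.INTER_CUBIC),alpha=1.6)
o=np.zeros((600,800,3),np.uint8);p=f(a,188,216,90,130,4);o[:360,:520]=p;q=f(b,208,178,60,160,4);o[360:600,:640]=q;cv2.imwrite('pics/z6.png',o)
# rocker face tone before/after; image change of cookware
for n in('top','side'):
    c0=dict(np.load(n+'0.npz'));c1=dict(np.load(n+'5.npz'));P=full(c0)
    m=(P[...,2]>90)&(P[...,0]>520)&(P[...,0]<900)&(abs(P[...,1])<300)
    d=cv2.absdiff(c0['color'],c1['color']).max(2);d=cv2.medianBlur(d,3);dz=np.abs(c0['z_map']-c1['z_map'])
    print(n,'cookware px',m.sum(),'diff>30',(d[m]>30).sum(),'dz med',np.median(dz[m]))
```

```text
t 10.35 tcp [ 285.5 -310.1  197.4] F [-0.7  0.7 -0.9] gap 0.6889976823307882 yaw -96.63 need [  78.2 -244.5 -153.2]
top cookware px 7245 diff>30 0 dz med 2.664917
side cookware px 5712 diff>30 0 dz med 3.9746704
```

View pics/z6.png

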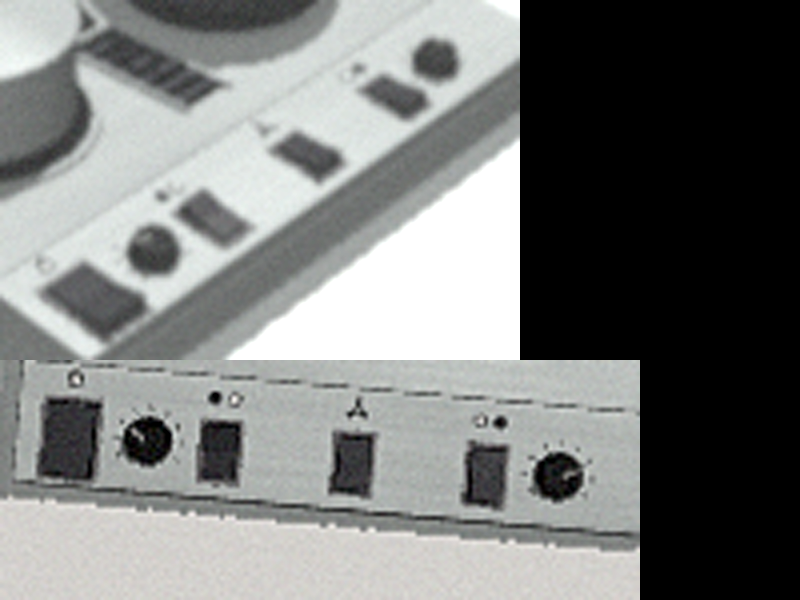

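In the side view (upper part of the picture) the mains (95,300), fan (308,157) and right rocker (395,97) now have the cook's end raised. The left rocker (213,217) still has the old shape, and the dial marks and cookware look unchanged.

```bash
python3 -c "
from plant import *
print(hand_in())"
```

```text
the job is handed in; nothing more can be done
None
```

The hob is started up as asked, and I handed the job in at about 10.5 s. Using the closed fingertips, I pressed the mains first, then the fan, then the right hotplate rocker. The wok stands on the right plate, so that was its switch.

- **Force:** each rocker built up to about 1.5–2.5 N in the readings taken between steps. The force then dropped to near zero at about half travel, which is the sign of it flipping over.
- **Final pictures:** all three pressed rockers look flipped, and the left hotplate rocker under the lidded pot is unchanged. The dial marks look the same as before. No pixel on the cookware changed noticeably in either camera, and the depth differences (2.7 and 4.0 mm median) I took for sensor noise. I did not run a separate check on the flask and shaker; the arm's path stayed well clear of both. At the last check the arm was clear of everything.
- **What disagreed:** the two cameras placed the rockers 4–9 mm apart, so I lined up each press in close-up side views with the fingertip in shot. I read the flips from the force drop and the pictures, not from a direct measurement of the rocker angles.

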